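# Work a jammed wedge out of a drawer

## Task

An orange rubber wedge is jammed tight in the gap above the pale drawer front of the little wooden drawer box. Work it loose with small alternating sideways pulls until it comes free, without jerking it out, dragging the box about or lifting it off the worktop, and put the wedge down on the wooden chopping board. Then push the drawer fully shut, and leave the other things where they stand.

Things in the scene. Friction and masses are not known exactly. Their poses are not given: they have to be found in the camera images.
- box: Wooden drawer box standing loose on rubber feet: 220 mm deep (its x), 300 mm wide (its y), 120 mm high, about 2 kg. Origin at the centre of its underside, on the worktop; z up, +x from its front to its back, so the drawer is on its -x side, facing the robot. Pulling up at the wedge with more than about 9 N tips the box up at the front; it must not be lifted or dragged.
- drawer_front (a point): Point on the outer (robot-side) face of the pale drawer front, mid-width, 90 mm above the worktop, 144 mm before the box origin while ajar. Axes as the box: +x is the direction of shutting. The front is 300 mm wide, 16 mm thick, from 10 to 114 mm above the worktop; a steel knob (26 mm across, standing out 22 mm) sits mid-width, 45 mm above the worktop.
- drawer (a joint): Travel of the drawer in m: 0 = ajar as found (a child-safety stop: it cannot be opened farther), 0.018 = fully shut. Pushing it takes about 5 N.
- wedge_grip (a point): Centre of the straight grip block of the orange rubber wedge, about 170 mm above the worktop at the start. The block is 30 mm thick (x), 44 mm wide (y), 58 mm tall; its top is 28 mm above this point. Axes: z along the wedge, up at the start; x and y start parallel to the box's. Wedge mass 0.12 kg. Its lower end is clear of the box once it has risen 45 mm.
- wedge_tip (a point): Centre of the wedge's thin lower end, 17 mm thick and 44 mm wide, 90 mm below wedge_grip. From here the wedge widens over 60 mm to the 30 mm grip block; its back (+x) face is flat and its front face slopes. At the start the wedge stands upright, thin end down, pinched in the gap.
- pinch_edge (a point): Middle of the box's top front edge, 110 mm above the worktop, the height of the pinch: the wedge is squeezed between this edge and a sprung black rubber strip inside the drawer front. Pulled straight up it resists with more than 20 N; rocked sideways (along the box's y, turning about the pinch 5 to 10 degrees each way) it creeps up under a light pull, ever easier, and is free after about 30 mm.
- board: Wooden chopping board fixed on the worktop, 240 mm (x) by 340 mm (y), 22 mm thick; origin at the centre of its underside. The small dark dish stands near its far right corner.
- dish: Small dark dish, 95 mm across, 30 mm high, standing on the board; origin at the centre of its underside. Leave it alone.
- mug: White mug with dots, 78 x 114 x 93 mm, a bystander behind the board; origin at its underside.
- jug: Orange jug, 79 x 111 x 74 mm, a bystander behind the board; origin at its underside.
There are look-alikes about, which are no part of the job. Leave any pink or yellow look-alike of the part that bears wedge_grip alone.

How it is judged:
By the outcome, as a careful person would: the job done as asked, in the order asked, and still so for the second after the job is handed in, with the robot touching nothing.
It also fails if it takes over 72 s, if anything falls off the work surface, if the arm or the gripper's body presses on something with over 40 N, if the wrist force passes 120 N, or if a joint passes its speed limit or range.

## Robot

A 6-joint arm with a two-finger parallel gripper is mounted at the origin on a cart in front of the work surface, level with it; the furniture and walls round the work are solid. World frame = base frame: x ahead of the robot, y to its left, z up, the work surface at z = 0. Lengths are in m, angles in rad, forces in N, time in s.
With the tool pointing down it reaches from about 0.3 to 0.875 m from the base axis. Payload 6.4 kg.
Tool frame: the origin (TCP) lies on the mounting face of the last link; the fingertips stand 173 mm ahead of it and the grasp point (between the pads) lies 155 mm ahead of it (ctrl.tip_reach is the distance from the TCP to the fingertips, in m); z points along the fingers, y is the line along which they close (so a half turn about z gives the same grasp; the last joint's range is limited). The gripper opens to 85 mm and grips with 20 to 120 N. Pads are 22 mm wide; open, the fingers measure 114 mm over their backs; the gripper's body (76 mm by 85 mm) begins 54 mm behind the grasp point. The pads swing forward as they close: fully open they stand 13 mm farther back than shut.
Start: joints at [-1.521, 0.181, 1.607, -0, 1.354, -0.206], TCP at [0.146, -0.556, 0.405] pointing down, gripper open.
Joint ranges: [-2.99, 2.99], [-0.89, 2.07], [0.3, 2.58], [-1.14, 4.28], [0, 2.63], [-3.12, 3.12]. Speed limits (rad/s): [2.57, 2.57, 3.01, 3.14, 3.14, 3.14].

## Interface

Orientations are given as a unit quaternion [w, x, y, z].
In Python, from bench import ctrl gives the robot as it stands.
- The arm moves only by the shell command python3 -m pendant 'ROWS'. ROWS is JSON, a list that holds one entry, the list of rows, each a list of 7 numbers: the opening, from 0 (shut) to 1 (fully open), then the shift along the tool's x, y, z in mm, then the turn, a rotation vector about the tool's x, y, z in rad. A call has 1 to 5 rows; each row is the pose to reach, as a shift and turn from the pose commanded when the call began, along the tool's axes at that moment; what a row does not reach only later rows make up. A row lasts 1/12 s, in which the tool goes at most 41.7 mm and 7.16 degrees, less where a joint would pass 70% of its speed; a pose out of reach is approached as far as the arm can. A call with a gripper value outside its range is refused whole. The fingers move at their own pace and stop on an object; the grip force is fixed at half the most. Time passes only in rows, so rows that repeat a pose let the fingers close. It gives the time, the measured TCP pose, the force, the opening and the grip force at its end, in the units of the state.
- ctrl.get_obs(): the state, without advancing time (a new reading comes with each control period).
- ctrl.camera(name): name is "side" or "top"; returns the picture (400x640x3 uint8, red, green, blue); there is no depth.
- ctrl.camera_params(name): a dict with "mtx" (3x3 intrinsics, pixels), "world_from_camera" (4x4, takes a point from camera to world coordinates). Camera axes: x right, y down, z forward; pixel columns grow to the right and rows downward; lengths in m; the calibration is good to about 2 mm. A picture is of the moment at which its call begins. camera_params takes no time and is no camera call.
- ctrl.hand_in(): hands the job in; it is judged then, once.
Trained networks look in the newest picture that a camera, given by its name, has taken for a name from the list of things; names that differ only in an ending like _2 or _b are one class to them, and where a whole thing is asked for, a point or a joint stands for the part that bears it (a point fixed in the world has none). Each returns a list of dicts, best first, with "confidence" (0 to 1); they miss things now and then, are a little off and sometimes report something else, mostly with a low value. They report only what shows in the picture. A call takes as long as a camera call. They do not tell look-alikes from the thing itself.
- ctrl.boxes_of(camera, name): "point" ([column, row] as shares, 0 to 1, of the picture: columns of its width, rows of its height, amid what is visible of it).
The state is a dict: "time_s": time; "q": joint angles; "dq": joint speeds; "joint_efforts": joint torques, N m; "eef_pos": TCP position; "eef_rot": TCP orientation; "wrist_force": force on the tool from outside, world axes, zero at the start; "torque": the same for the moment, N m; "opening": opening from 0.0 (shut) to 1.0 (fully open); "grasp_force": force on a finger pad.
Only numpy, scipy, OpenCV 4.12 (cv2) and the standard library are available. Lean on these libraries where they do the work, as an engineer would, in place of code of your own. Each camera call takes 0.05 s, during which the arm holds its last target. There are 200 camera calls.

## Working session

There is one attempt and no reset: what is moved stays moved. The work goes in short steps, Python scripts to look and compute and a shell command to move; the robot and the scene stay as the last step left them, time stands still between calls to the robot, and variables do not carry over. Pictures are saved under pics/ and viewed, at most 10 in all, crops included, and the job is handed in when it is done.

```bash
mkdir -p pics; ls; python3 - <<'E'
from bench import ctrl
import cv2,numpy as np
for c in ("side","top"):
    im=ctrl.camera(c); cv2.imwrite(f"pics/{c}0.png",im[:,:,::-1])
    p=ctrl.camera_params(c); print(c,np.round(p["mtx"],1).tolist(),np.round(p["world_from_camera"],3).tolist())
    for n in ("box","drawer_front","wedge_grip","wedge_tip","pinch_edge","board","dish","mug","jug"):
        print(n,[(round(d["confidence"],2),round(d["point"][0]*640),round(d["point"][1]*400)) for d in ctrl.boxes_of(c,n)][:4])
o=ctrl.get_obs();print(o["eef_pos"],o["eef_rot"],o["opening"],o["time_s"])
a=cv2.imread("pics/side0.png");b=cv2.imread("pics/top0.png");cv2.imwrite("pics/both0.png",cv2.resize(np.vstack([a,b]),(480,600)))
E
```

```text
pics
side [[519.1, 0.0, 323.6], [0.0, 519.1, 197.5], [0.0, 0.0, 1.0]] [[-0.867, -0.286, 0.409, -0.065], [-0.499, 0.53, -0.686, 0.863], [-0.021, -0.798, -0.602, 0.983], [0.0, 0.0, 0.0, 1.0]]
box [(0.62, 267, 273)]
drawer_front [(0.77, 303, 292)]
wedge_grip [(0.83, 326, 316), (0.79, 299, 258), (0.76, 351, 278)]
wedge_tip [(0.85, 349, 278), (0.8, 323, 312), (0.76, 297, 258), (0.66, 303, 289)]
pinch_edge [(0.7, 266, 273)]
board [(0.34, 304, 292)]
dish [(0.52, 379, 163), (0.16, 293, 196)]
mug [(0.87, 310, 167)]
jug [(0.87, 289, 198)]
top [[471.3, 0.0, 325.4], [0.0, 471.3, 196.0], [0.0, 0.0, 1.0]] [[0.018, -0.984, 0.178, 0.284], [-1.0, -0.02, -0.007, -0.1], [0.01, -0.178, -0.984, 1.416], [0.0, 0.0, 0.0, 1.0]]
box [(0.61, 240, 192)]
drawer_front [(0.84, 241, 233), (0.36, 240, 189)]
wedge_grip [(0.76, 262, 264), (0.62, 212, 265), (0.6, 229, 224), (0.31, 237, 191)]
wedge_tip [(0.73, 255, 263), (0.67, 213, 262), (0.52, 230, 226)]
pinch_edge [(0.98, 242, 192)]
board [(0.81, 399, 239)]
dish [(0.68, 446, 218)]
mug [(0.64, 400, 155), (0.34, 447, 218)]
jug [(0.78, 348, 154), (0.72, 401, 239)]
[ 0.14550678 -0.55631186  0.40473527] [ 4.31880364e-05  9.91832192e-01  1.27549602e-01 -5.08778781e-06] 1.0006011935335064 1.0
```

```bash
python3 - <<'E'
import cv2,numpy as np
a=cv2.imread("pics/side0.png")[210:360,200:440];b=cv2.imread("pics/top0.png")[110:310,150:490]
a=cv2.resize(a,(480,300));b=cv2.resize(b,(480,282))
cv2.imwrite("pics/crop0.png",np.vstack([a,b]))
E
```

```text
(no output)
```

View pics/both0.png

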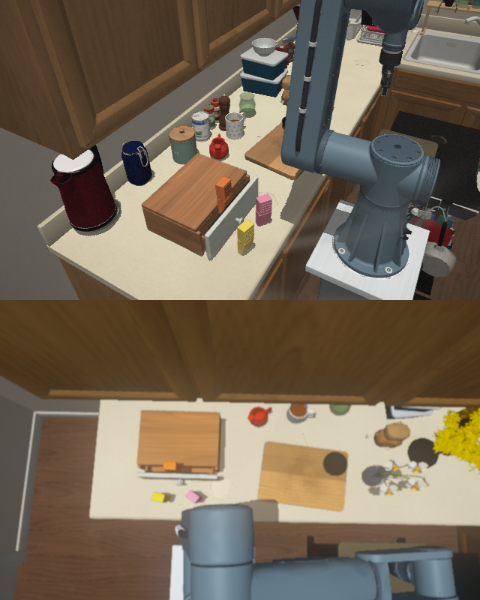

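View pics/crop0.png

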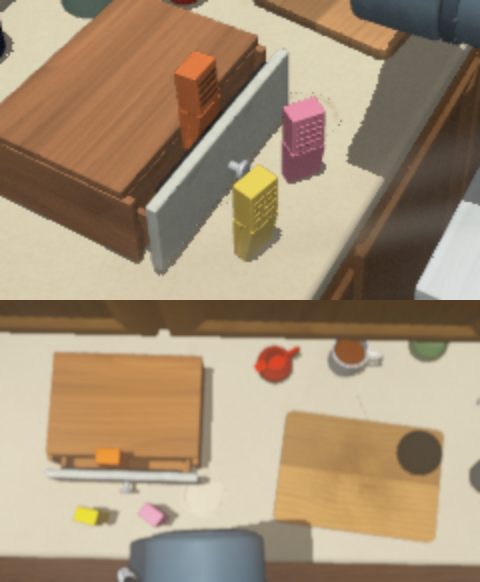

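The wedge candidates in the side view are orange (299,258), yellow (326,316) and pink (351,278). The orange one stands in the gap above the pale drawer front and fits the description. The other two stand free on the worktop and are look-alikes, and the crop confirms this. Next I'll measure positions.

```bash
cat > h.py <<'E'
from bench import ctrl
import cv2,numpy as np
from scipy.spatial.transform import Rotation as R
def ray(c,uv,z):
    p=ctrl.camera_params(c);T=np.array(p["world_from_camera"]);d=T[:3,:3]@np.linalg.inv(p["mtx"])@[uv[0],uv[1],1.]
    return T[:3,3]+d*(z-T[2,3])/d[2]
def proj(c,X):
    p=ctrl.camera_params(c);q=np.linalg.inv(p["world_from_camera"])@[*X,1.];u=np.array(p["mtx"])@q[:3];return u[:2]/u[2]
def state():
    o=ctrl.get_obs();r=np.array(o["eef_rot"]);M=R.from_quat(r,scalar_first=True).as_matrix()
    return o,np.array(o["eef_pos"]),M
E
python3 - <<'E'
from h import *
a=cv2.imread("pics/top0.png");s=cv2.imread("pics/side0.png")
def seg(im,win,lo,hi):
    x0,y0,x1,y1=win;h=cv2.cvtColor(im,cv2.COLOR_BGR2HSV);m=np.zeros(h.shape[:2],np.uint8);m[y0:y1,x0:x1]=cv2.inRange(h,lo,hi)[y0:y1,x0:x1]
    n,l,st,c=cv2.connectedComponentsWithStats(m);i=1+np.argmax(st[1:,4]);print(st[i],c[i]);return l==i
m=seg(a,(210,205,250,240),(5,190,180),(16,255,255))
ys,xs=np.nonzero(m);pts=np.c_[xs,ys].astype(np.float32);print(cv2.minAreaRect(pts))
for uv in cv2.boxPoints(cv2.minAreaRect(pts)):print(uv,ray("top",uv,.198)[:2].round(4))
m=seg(s,(280,220,320,290),(3,170,100),(16,255,255));ys,xs=np.nonzero(m)
print("sidecentre mid", xs.mean(),ys.mean())
w=cv2.resize(s[225:295,265:335],(560,560),interpolation=cv2.INTER_CUBIC);t=cv2.resize(a[200:245,175:305],(780,270),interpolation=cv2.INTER_CUBIC)
o=np.zeros((590,790,3),np.uint8);o=np.zeros((580,790,3),np.uint8);o[:300,:300]=cv2.resize(w,(300,300));o[305:575,:780]=t;cv2.imwrite("pics/c1.png",o)
E
```

```text
[219 216  15   6  71] [225.97183099 218.12676056]
((226.02938842773438, 218.11761474609375), (14.18885326385498, 4.831879615783691), 4.398705005645752)
[218.77057 219.98233] [0.4364 0.167 ]
[219.14114 215.16467] [0.449  0.1668]
[233.28821 216.2529 ] [0.4469 0.1299]
[232.91763 221.07056] [0.4343 0.1302]
[287 236  23  48 551] [296.18511797 256.67513612]
sidecentre mid 296.18511796733213 256.67513611615243
```

View pics/c1.png

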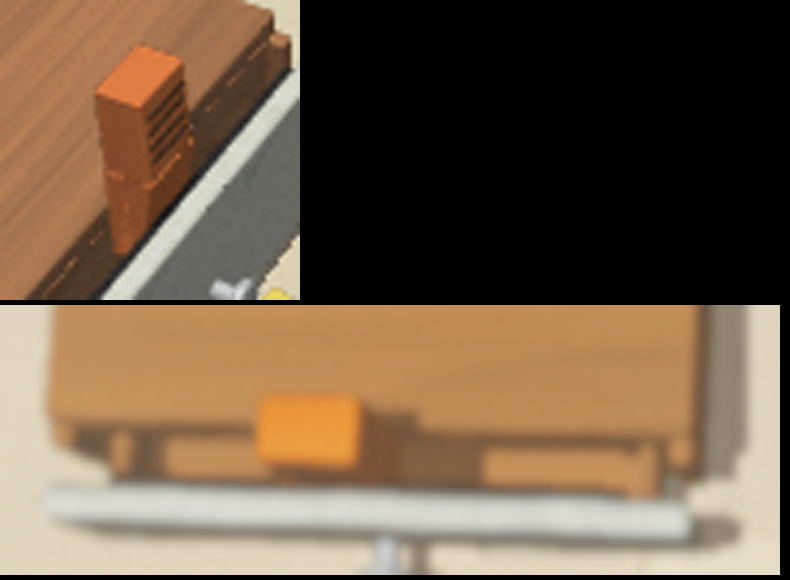

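The crop shows the orange wedge upright in the gap, with its top face centred at about (298,243) in the side view and (226,221) in the top view. The drawer front's top runs from about (182.5,232.5) to (290,236) in the top view.

```bash
python3 - <<'E'
from h import *
print("top",ray("top",(226.3,221),.198),"side",ray("side",(297.9,243.2),.198))
l=ray("top",(182.5,232.5),.114);r=ray("top",(290,235.8),.114);print(l,r,np.linalg.norm(l-r),"yaw",np.degrees(np.arctan2(-(l-r)[0],(l-r)[1])))
wl=[ray("top",(218,215.3),.198),ray("top",(235,215.5),.198)];d=wl[0]-wl[1];print(np.degrees(np.arctan2(-d[0],d[1])))
# side: front top-left corner etc of drawer, top face long edges of wedge
f=lambda x,y:(265+x/300*70,225+y/300*70)
A=[ray("side",f(*p),.198) for p in((145,47),(184,67),(137,108),(97,93))];print(np.round(A,4))
print("board",ray("top",(399,239),.022),"dish",ray("top",(446,218),.03))
for p in [(287,412),(443,432),(435,540),(275,521)]:print(ray("top",(150+p[0]*340/480,110+(p[1]-300)*200/282),.022).round(3))
o,p,M=state();print(M.round(3))
E
```

```text
top [0.4341432  0.14733504 0.198     ] side [0.43385366 0.14433454 0.198     ]
[0.41020893 0.28325767 0.114     ] [ 0.40674298 -0.01346139  0.114     ] 0.2967393015507242 yaw -0.6692363370009052
0.4358172729772095
[[0.4451 0.1224 0.198 ]
 [0.4185 0.1261 0.198 ]
 [0.4234 0.1649 0.198 ]
 [0.4478 0.1652 0.198 ]]
board [ 0.41204479 -0.33014965  0.022     ] dish [ 0.47637136 -0.46929634  0.03      ]
[ 0.559 -0.194  0.022]
[ 0.522 -0.526  0.022]
[ 0.295 -0.502  0.022]
[ 0.328 -0.17   0.022]
[[ 0.967  0.253  0.   ]
 [ 0.253 -0.967 -0.   ]
 [-0.     0.    -1.   ]]
```

```bash
python3 -m pendant '[[[1,114,-152,0,0,0,0],[1,114,-152,0,0,0,0],[1,114,-152,0,0,0,0],[1,114,-152,0,0,0,0],[1,114,-152,0,0,0,0]]]'; python3 -m pendant '[[[1,114,-152,0,0,0,0],[1,114,-152,0,0,0,0],[1,114,-152,0,0,0,0],[1,114,-152,0,0,0,0],[1,114,-152,0,0,0,0]]]'
```

```text
time_s: 1.42
eef_pos: [0.2182, -0.3771, 0.4042]
eef_rot: [-0.001, 0.992, 0.128, 0.0]
wrist_force: [-0.1, -0.3, 0.2]
opening: 0.998
grasp_force: 0.0
time_s: 1.83
eef_pos: [0.2896, -0.2013, 0.4047]
eef_rot: [-0.0, 0.992, 0.128, 0.0]
wrist_force: [0.3, -0.2, 0.2]
opening: 0.998
grasp_force: 0.0
```

```bash
python3 -m pendant '[[[1,114,-152,0,0,0,0],[1,114,-152,0,0,0,0],[1,114,-152,0,0,0,0],[1,114,-152,0,0,0,0],[1,114,-152,0,0,0,0]]]'; python3 -m pendant '[[[1,114,-152,0,0,0,0.273],[1,114,-152,0,0,0,0.273],[1,114,-152,0,0,0,0.273],[1,114,-152,0,0,0,0.273],[1,114,-152,0,0,0,0.273]]]';python3 -m pendant '[[[1,0,0,0,0,0,0],[1,0,0,0,0,0,0]]]'; python3 - <<'E'
from h import *
o,p,M=state();print(p,M.round(3),np.round(o["q"],2))
for c in("side","top"):cv2.imwrite(f"pics/{c}1.png",ctrl.camera(c)[:,:,::-1])
a=cv2.imread("pics/side1.png")[110:310,200:400];b=cv2.imread("pics/top1.png")[150:300,150:350]
cv2.imwrite("pics/c2.png",np.hstack([cv2.resize(a,(400,400)),cv2.resize(b,(400,300)) if 0 else cv2.copyMakeBorder(cv2.resize(b,(400,300)),0,100,0,0,0)]))
E
```

```text
time_s: 2.25
eef_pos: [0.3614, -0.0253, 0.4051]
eef_rot: [-0.0, 0.992, 0.129, 0.001]
wrist_force: [0.4, -1.5, 0.6]
opening: 1.003
grasp_force: 0.0
time_s: 2.67
eef_pos: [0.4317, 0.1459, 0.405]
eef_rot: [0.0, 1.0, -0.009, 0.001]
wrist_force: [0.5, -1.4, 0.9]
opening: 0.999
grasp_force: 0.0
time_s: 2.83
eef_pos: [0.4314, 0.1457, 0.4044]
eef_rot: [0.0, 1.0, -0.006, -0.0]
wrist_force: [0.2, -0.0, 0.4]
opening: 0.999
grasp_force: 0.0
[0.43144107 0.14570924 0.40437164] [[ 1.    -0.012 -0.001]
 [-0.012 -1.    -0.   ]
 [-0.001  0.    -1.   ]] [ 0.06 -0.1   1.89 -0.    1.34  1.65]
```

View pics/c2.png

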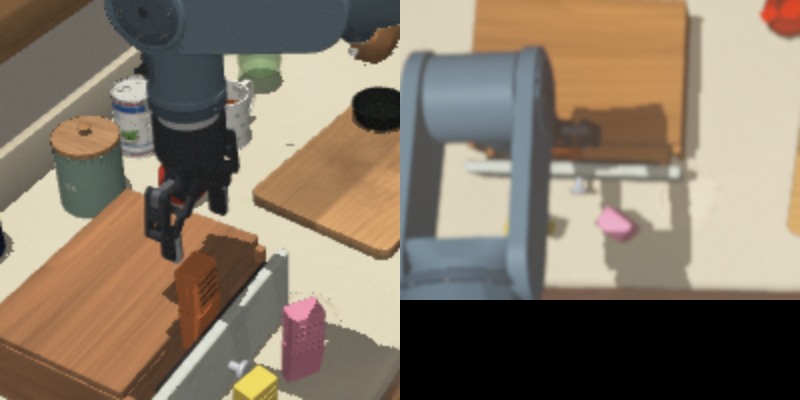

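The gripper is centred over the orange wedge with the fingers on either side along y. Descending and closing.

```bash
python3 -m pendant '[[[1,2,0,25,0,0,0],[1,2,0,50,0,0,0],[1,2,0,70,0,0,0],[1,2,0,79,0,0,0],[1,2,0,79,0,0,0]]]'; python3 -m pendant '[[[0.6,0,0,0,0,0,0],[0.6,0,0,0,0,0,0],[0.5,0,0,0,0,0,0],[0.45,0,0,0,0,0,0],[0.4,0,0,0,0,0,0]]]';python3 -m pendant '[[[0.3,0,0,0,0,0,0],[0.3,0,0,0,0,0,0],[0.3,0,0,0,0,0,0],[0.3,0,0,0,0,0,0]]]'
```

```text
time_s: 3.35
eef_pos: [0.4325, 0.1423, 0.3239]
eef_rot: [0.0, 1.0, -0.01, -0.002]
wrist_force: [0.5, 0.4, 0.3]
opening: 1.002
grasp_force: 0.0
time_s: 3.77
eef_pos: [0.434, 0.1448, 0.3279]
eef_rot: [-0.002, 1.0, -0.008, 0.002]
wrist_force: [-1.7, 7.6, 7.4]
opening: 0.504
grasp_force: 63.1
time_s: 4.1
eef_pos: [0.434, 0.1449, 0.328]
eef_rot: [-0.002, 1.0, -0.008, 0.002]
wrist_force: [-2.4, 7.2, 7.0]
opening: 0.504
grasp_force: 63.0
```

```bash
python3 -m pendant '[[[0.3,-1,-3,-3,0,0,0],[0.3,-1,-3,-4,0,0,0],[0.3,-1,-3,-4,0,0,0]]]'; python3 -m pendant '[[[0.3,0,6.5,0,0.03,0,0],[0.3,0,13,0.4,0.06,0,0],[0.3,0,20,0.9,0.09,0,0],[0.3,0,20,0.9,0.09,0,0]]]'
```

```text
time_s: 4.35
eef_pos: [0.4323, 0.1468, 0.3293]
eef_rot: [-0.0, 1.0, -0.009, 0.0]
wrist_force: [3.6, 2.0, -13.1]
opening: 0.51
grasp_force: 63.0
time_s: 4.68
eef_pos: [0.4318, 0.1265, 0.3291]
eef_rot: [-0.047, 0.999, -0.009, -0.0]
wrist_force: [-2.6, 6.2, -2.6]
opening: 0.507
grasp_force: 64.7
```

```bash
python3 -m pendant '[[[0.3,0,-10,0,-0.045,0,0],[0.3,0,-20,0.4,-0.09,0,0],[0.3,0,-30,1.2,-0.135,0,0],[0.3,0,-39,2.5,-0.18,0,0],[0.3,0,-39,2.5,-0.18,0,0]]]'; python3 - <<'E'
from h import *
o,p,M=state();print(p+M[:,2]*.155, np.degrees(np.arctan2(M[1,2],-M[2,2])))
E
```

```text
time_s: 5.1
eef_pos: [0.4325, 0.1666, 0.3304]
eef_rot: [0.047, 0.999, -0.008, -0.001]
wrist_force: [-4.4, -4.6, 4.5]
opening: 0.508
grasp_force: 64.8
[0.43208532 0.15198726 0.17606574] -5.403740615928025
```

```bash
python3 -m pendant '[[[0.3,0,10,-1,0.045,0,0],[0.3,0,20,-1,0.09,0,0],[0.3,0,30,-0.5,0.135,0,0],[0.3,0,40,0.5,0.18,0,0],[0.3,0,40,0.5,0.18,0,0]]]'; python3 - <<'E'
from h import *
o,p,M=state();print(p+M[:,2]*.155, np.degrees(np.arctan2(M[1,2],-M[2,2])),p+M[:,2]*.22)
E
```

```text
time_s: 5.52
eef_pos: [0.4319, 0.1251, 0.3331]
eef_rot: [-0.047, 0.999, -0.01, 0.0]
wrist_force: [-2.7, 7.8, -1.4]
opening: 0.507
grasp_force: 65.5
[0.43205101 0.13978543 0.1787626 ] 5.433962206079596 [0.43212143 0.14594082 0.11405475]
```

```bash
python3 -m pendant '[[[0.3,0,-10,-1,-0.045,0,0],[0.3,0,-20,-1,-0.09,0,0],[0.3,0,-30,-0.5,-0.135,0,0],[0.3,0,-40,0.5,-0.18,0,0],[0.3,0,-40,0.5,-0.18,0,0]]]'; python3 - <<'E'
from h import *
o,p,M=state();print(p+M[:,2]*.155, np.degrees(np.arctan2(M[1,2],-M[2,2])),p+M[:,2]*.22)
E
```

```text
time_s: 5.93
eef_pos: [0.4326, 0.1664, 0.3361]
eef_rot: [0.047, 0.999, -0.008, -0.0]
wrist_force: [-2.8, -5.9, 1.1]
opening: 0.51
grasp_force: 65.0
[0.43237549 0.15176002 0.18177733] -5.411514647838534 [0.43226549 0.14562998 0.11706713]
```

```bash
python3 -m pendant '[[[0.3,0,10,-1,0.045,0,0],[0.3,0,20,-1.5,0.09,0,0],[0.3,0,30,-1,0.135,0,0],[0.3,0,40,0,0.18,0,0],[0.3,0,40,0,0.18,0,0]]]'; python3 - <<'E'
from h import *
o,p,M=state();print(p+M[:,2]*.155, np.degrees(np.arctan2(M[1,2],-M[2,2])))
im=ctrl.camera("side")[:,:,::-1];cv2.imwrite("pics/side2.png",im);cv2.imwrite("pics/c3.png",cv2.resize(im[200:300,240:360],(600,500),interpolation=cv2.INTER_CUBIC))
E
```

```text
time_s: 6.35
eef_pos: [0.4321, 0.1248, 0.3396]
eef_rot: [-0.047, 0.999, -0.01, 0.0]
wrist_force: [-0.5, 5.3, -2.6]
opening: 0.509
grasp_force: 65.6
[0.43234283 0.13934467 0.18532832] 5.389487305911641
```

View pics/c3.png

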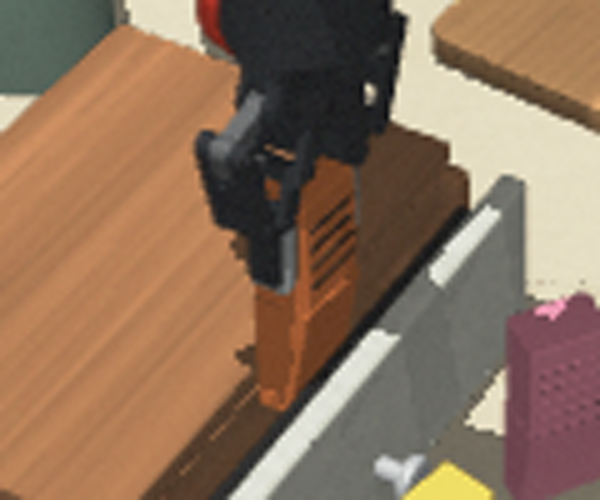

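The wedge is rising with the gripper, with more taper showing at (297,268), and the box has not moved. I'll keep rocking.

```bash
python3 -m pendant '[[[0.3,0,-10,-1,-0.045,0,0],[0.3,0,-20,-1.5,-0.09,0,0],[0.3,0,-31,-1,-0.135,0,0],[0.3,0,-41,0,-0.18,0,0],[0.3,0,-41,0,-0.18,0,0]]]';  python3 -m pendant '[[[0.3,0,10,-1,0.045,0,0],[0.3,0,20,-1.5,0.09,0,0],[0.3,0,31,-1,0.135,0,0],[0.3,0,41,0,0.18,0,0],[0.3,0,41,0,0.18,0,0]]]'; python3 - <<'E'
from h import *
o,p,M=state();print(p+M[:,2]*.155, np.degrees(np.arctan2(M[1,2],-M[2,2])))
E
```

```text
time_s: 6.82
eef_pos: [0.4328, 0.1678, 0.3434]
eef_rot: [0.047, 0.999, -0.007, 0.0]
wrist_force: [-0.9, -5.3, 0.9]
opening: 0.508
grasp_force: 65.3
time_s: 7.23
eef_pos: [0.4322, 0.1249, 0.3472]
eef_rot: [-0.047, 0.999, -0.01, 0.001]
wrist_force: [-1.3, 3.9, -1.9]
opening: 0.506
grasp_force: 65.7
[0.43266651 0.1393697  0.19288024] 5.349437872456329
```

```bash
python3 -m pendant '[[[0.3,0,-10,-1,-0.045,0,0],[0.3,0,-21,-1.5,-0.09,0,0],[0.3,0,-32,-1,-0.135,0,0],[0.3,0,-42,0,-0.18,0,0],[0.3,0,-42,0,-0.18,0,0]]]';  python3 -m pendant '[[[0.3,0,10,-1,0.045,0,0],[0.3,0,21,-1.5,0.09,0,0],[0.3,0,32,-1,0.135,0,0],[0.3,0,42,0,0.18,0,0],[0.3,0,42,0,0.18,0,0]]]'; python3 - <<'E'
from h import *
o,p,M=state();print(p+M[:,2]*.155, np.degrees(np.arctan2(M[1,2],-M[2,2])))
E
```

```text
time_s: 7.65
eef_pos: [0.433, 0.1692, 0.3511]
eef_rot: [0.046, 0.999, -0.008, 0.0]
wrist_force: [-0.3, -1.9, 0.6]
opening: 0.509
grasp_force: 65.5
time_s: 8.07
eef_pos: [0.4324, 0.1245, 0.3548]
eef_rot: [-0.046, 0.999, -0.01, 0.001]
wrist_force: [-0.1, -0.8, -0.9]
opening: 0.508
grasp_force: 65.5
[0.43286392 0.13865038 0.20042892] 5.2528988281755655
```

```bash
python3 -m pendant '[[[0.3,0,-10,-1,-0.045,0,0],[0.3,0,-22,-1.5,-0.09,0,0],[0.3,0,-33,-1,-0.135,0,0],[0.3,0,-44,0,-0.18,0,0],[0.3,0,-44,0,-0.18,0,0]]]';  python3 -m pendant '[[[0.3,0,11,-1,0.045,0,0],[0.3,0,22,-2,0.09,0,0],[0.3,0,22,-4,0.09,0,0],[0.3,0,22,-6,0.09,0,0],[0.3,0,22,-6,0.09,0,0]]]'; python3 - <<'E'
from h import *
o,p,M=state();print(p+M[:,2]*.155, np.degrees(np.arctan2(M[1,2],-M[2,2])))
E
```

```text
time_s: 8.48
eef_pos: [0.4329, 0.1715, 0.3587]
eef_rot: [0.046, 0.999, -0.008, 0.0]
wrist_force: [-0.2, 1.3, -1.8]
opening: 0.506
grasp_force: 65.2
time_s: 8.9
eef_pos: [0.4327, 0.1483, 0.367]
eef_rot: [0.0, 1.0, -0.009, 0.001]
wrist_force: [-0.6, 0.3, -1.2]
opening: 0.506
grasp_force: 65.6
[0.43292219 0.14821914 0.21202456] -0.03674675251739918
```

The wedge is free at 1.2 N, about its own weight. Next I lift it gently and carry it over the board, where I will lay it down tilted.

```bash
python3 -m pendant '[[[0.3,0,0,-8,0,0,0],[0.3,0,0,-18,0,0,0],[0.3,0,0,-30,0,0,0],[0.3,0,0,-42,0,0,0],[0.3,0,0,-50,0,0,0]]]';  python3 -m pendant '[[[0.3,-2,15,0,0,0,0],[0.3,-5,45,0,0,0,0],[0.3,-8,80,0,0,0,0],[0.3,-11,110,0,0,0,0],[0.3,-14,140,0,0,0,0]]]';python3 -m pendant '[[[0.3,-3,30,0,0,0,0],[0.3,-6,60,0,0,0,0],[0.3,-9,90,0,0,0,0],[0.3,-12,120,0,0,0,0],[0.3,-14,140,0,0,0,0]]]';python3 -m pendant '[[[0.3,-3,30,0,0,0,0.1],[0.3,-6,60,0,0,0,0.2],[0.3,-9,90,0,0,0,0.3],[0.3,-12,120,0,0,0,0.4],[0.3,-14,138,0,0,0,0.5]]]';python3 -m pendant '[[[0.3,0,0,0,0,0,0.1],[0.3,0,0,0,0,0,0.2],[0.3,0,0,0,0,0,0.2]]]'; python3 - <<'E'
from h import *
o,p,M=state();print(p+M[:,2]*.155,M.round(2),np.round(o["q"],2))
E
```

```text
time_s: 9.32
eef_pos: [0.4328, 0.1487, 0.4186]
eef_rot: [0.0, 1.0, -0.008, 0.001]
wrist_force: [0.4, -0.0, -1.1]
opening: 0.506
grasp_force: 65.6
time_s: 9.73
eef_pos: [0.4158, 0.0077, 0.4173]
eef_rot: [0.0, 1.0, -0.008, 0.001]
wrist_force: [0.0, -0.2, -0.8]
opening: 0.512
grasp_force: 65.4
time_s: 10.15
eef_pos: [0.3993, -0.1332, 0.4173]
eef_rot: [0.001, 1.0, -0.009, 0.0]
wrist_force: [0.3, -0.1, -1.8]
opening: 0.507
grasp_force: 65.5
time_s: 10.57
eef_pos: [0.3829, -0.2713, 0.4172]
eef_rot: [0.001, 0.966, -0.259, 0.0]
wrist_force: [-0.4, 0.6, -1.1]
opening: 0.507
grasp_force: 65.6
time_s: 10.82
eef_pos: [0.3833, -0.2692, 0.4169]
eef_rot: [0.0, 0.936, -0.353, 0.0]
wrist_force: [0.3, -0.2, -2.0]
opening: 0.505
grasp_force: 65.6
[ 0.38332799 -0.2692722   0.26188795] [[ 0.75 -0.66  0.  ]
 [-0.66 -0.75 -0.  ]
 [ 0.    0.   -1.  ]] [-0.87 -0.08  1.85 -0.    1.37  1.43]
```

```bash
python3 -m pendant '[[[0.3,-16,0,1,0,0.105,0],[0.3,-32,0,3.4,0,0.21,0],[0.3,-48,0,7.6,0,0.315,0],[0.3,-63,0,13.5,0,0.42,0],[0.3,-77.5,0,20.8,0,0.524,0]]]'; python3 -m pendant '[[[0.3,-16,0,1,0,0.105,0],[0.3,-32,0,3.4,0,0.21,0],[0.3,-48,0,7.6,0,0.315,0],[0.3,-63,0,13.5,0,0.42,0],[0.3,-77.5,0,20.8,0,0.524,0]]]'; python3 -m pendant '[[[0.3,0,0,0,0,0,0],[0.3,0,0,0,0,0,0]]]'; python3 - <<'E'
from h import *
o,p,M=state();print(p+M[:,2]*.155,M.round(2),np.round(o["q"],2))
E
```

```text
time_s: 11.23
eef_pos: [0.3247, -0.2171, 0.3961]
eef_rot: [0.093, 0.904, -0.337, 0.245]
wrist_force: [-0.0, 0.5, -0.6]
opening: 0.505
grasp_force: 65.5
time_s: 11.65
eef_pos: [0.2869, -0.1821, 0.3433]
eef_rot: [0.171, 0.818, -0.303, 0.457]
wrist_force: [1.7, 1.6, -1.3]
opening: 0.501
grasp_force: 65.5
time_s: 11.82
eef_pos: [0.2878, -0.1832, 0.3448]
eef_rot: [0.169, 0.819, -0.305, 0.455]
wrist_force: [-0.5, 0.1, -1.8]
opening: 0.507
grasp_force: 65.5
[ 0.38751027 -0.26904057  0.26286375] [[ 0.4  -0.65  0.64]
 [-0.35 -0.76 -0.55]
 [ 0.85 -0.   -0.53]] [-1.05 -0.71  2.56  0.78  0.42  0.65]
```

```bash
python3 -m pendant '[[[0.3,-6,-5,13,0,0,0],[0.3,-12,-10,26,0,0,0],[0.3,-18,-15,39,0,0,0],[0.3,-25,-20,51,0,0,0],[0.3,-31,-25,63,0,0,0]]]'; python3 -m pendant '[[[0.3,0,0,0,0,0,0],[0.3,0,0,0,0,0,0]]]'; python3 - <<'E'
from h import *
o,p,M=state();print(p+M[:,2]*.155,M.round(3),np.round(o["q"],2))
E
```

```text
time_s: 12.23
eef_pos: [0.3266, -0.1886, 0.2994]
eef_rot: [0.166, 0.818, -0.301, 0.461]
wrist_force: [1.3, 0.3, -2.0]
opening: 0.514
grasp_force: 65.5
time_s: 12.4
eef_pos: [0.3259, -0.1884, 0.2994]
eef_rot: [0.166, 0.818, -0.302, 0.46]
wrist_force: [-0.9, 0.1, -0.3]
opening: 0.507
grasp_force: 65.5
[ 0.42720277 -0.27355624  0.21869222] [[ 0.394 -0.647  0.653]
 [-0.341 -0.763 -0.55 ]
 [ 0.854 -0.006 -0.521]] [-0.92 -0.39  2.51  1.55  0.19 -0.09]
```

```bash
python3 -m pendant '[[[0.3,-16,-1,12,0,0,0],[0.3,-32,-2,24,0,0,0],[0.3,-48,-4,36,0,0,0],[0.3,-64,-5,48,0,0,0],[0.3,-81,-6,59,0,0,0]]]'; python3 -m pendant '[[[0.3,0,0,0,0,0,0],[0.3,0,0,0,0,0,0]]]'; python3 - <<'E'
from h import *
o,p,M=state();print(p+M[:,2]*.155,M.round(3),np.round(o["q"],2))
im=ctrl.camera("side")[:,:,::-1];cv2.imwrite("pics/side3.png",im);cv2.imwrite("pics/c4.png",cv2.resize(im[100:300,270:470],(600,600),interpolation=cv2.INTER_CUBIC))
E
```

```text
time_s: 12.82
eef_pos: [0.3378, -0.1865, 0.24]
eef_rot: [0.151, 0.819, -0.295, 0.468]
wrist_force: [1.0, -0.1, -1.4]
opening: 0.508
grasp_force: 65.6
time_s: 12.98
eef_pos: [0.3369, -0.1855, 0.2383]
eef_rot: [0.149, 0.821, -0.297, 0.465]
wrist_force: [0.5, -0.2, -1.6]
opening: 0.506
grasp_force: 65.6
[ 0.441533   -0.26627004  0.15729841] [[ 0.391 -0.626  0.675]
 [-0.348 -0.779 -0.521]
 [ 0.852 -0.031 -0.523]] [-0.9  -0.12  2.51  2.46  0.32 -1.  ]
```

View pics/c4.png

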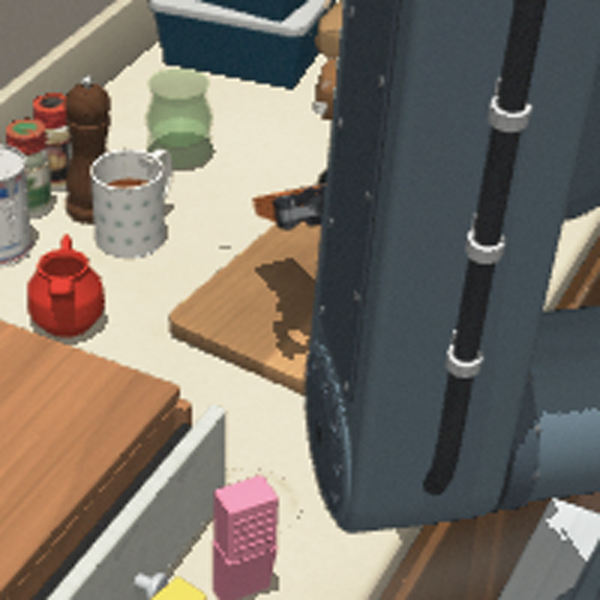

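The picture shows the tilted wedge above the board at about (360,170), and its shadow falls on the board. Descending further.

```bash
python3 -m pendant '[[[0.3,-11,1,11,0,0,0],[0.3,-22,2,22,0,0,0],[0.3,-33,2,33,0,0,0],[0.3,-44,3,43,0,0,0],[0.3,-44,3,43,0,0,0]]]'; python3 -m pendant '[[[0.3,0,0,0,0,0,0],[0.3,0,0,0,0,0,0]]]'; python3 - <<'E'
from h import *
o,p,M=state();g=p+M[:,2]*.155;print(g,M.round(3),np.round(o["q"],2))
# lowest wedge point: local (tool axes) tip corners
for x in(-2,15):
  for y in(-22,22):print((g+M@np.array([x,y,90])/1000).round(4))
E
```

```text
time_s: 13.45
eef_pos: [0.3471, -0.1953, 0.1777]
eef_rot: [0.149, 0.82, -0.297, 0.465]
wrist_force: [0.4, 0.7, -2.0]
opening: 0.504
grasp_force: 65.5
time_s: 13.62
eef_pos: [0.3471, -0.1955, 0.1798]
eef_rot: [0.151, 0.82, -0.296, 0.467]
wrist_force: [0.4, 0.9, -0.7]
opening: 0.506
grasp_force: 65.5
[ 0.45193201 -0.2766126   0.09940752] [[ 0.389 -0.626  0.676]
 [-0.345 -0.779 -0.523]
 [ 0.854 -0.03  -0.519]] [-0.89  0.16  2.46  2.75  0.54 -1.32]
[ 0.5258 -0.3059  0.0517]
[ 0.4982 -0.3402  0.0504]
[ 0.5324 -0.3117  0.0662]
[ 0.5048 -0.346   0.0649]
```

```bash
python3 -m pendant '[[[0.3,-14,1,0,0,0.03,0],[0.3,-28,3,0,0,0.06,0],[0.3,-43,4,0,0,0.09,0],[0.3,-55,6,0,0,0.12,0],[0.3,-55,6,0,0,0.12,0]]]'; python3 -m pendant '[[[0.3,0,0,0,0,0,0],[0.3,0,0,0,0,0,0]]]'; python3 - <<'E'
from h import *
o,p,M=state();g=p+M[:,2]*.155;print(g,M.round(3),np.round(o["q"],2))
for x in(-2,15):
  for y in(-22,22):print((g+M@np.array([x,y,93])/1000).round(4))
for y in(-38,38):
  print("body",(g+M@np.array([-42.5,y,-54])/1000).round(4))
E
```

```text
time_s: 14.03
eef_pos: [0.3209, -0.1801, 0.131]
eef_rot: [0.167, 0.79, -0.287, 0.515]
wrist_force: [-2.2, 3.9, 5.0]
opening: 0.506
grasp_force: 66.3
time_s: 14.2
eef_pos: [0.3221, -0.1815, 0.1324]
eef_rot: [0.168, 0.79, -0.287, 0.515]
wrist_force: [1.1, 1.2, -0.9]
opening: 0.504
grasp_force: 65.6
[ 0.43318433 -0.26847088  0.06825035] [[ 0.306 -0.627  0.717]
 [-0.28  -0.779 -0.561]
 [ 0.91  -0.029 -0.414]] [-0.94  0.42  2.5   2.82  0.93 -1.46]
[ 0.513  -0.303   0.0286]
[ 0.4855 -0.3372  0.0273]
[ 0.5182 -0.3077  0.0441]
[ 0.4906 -0.342   0.0428]
body [ 0.4053 -0.1967  0.053 ]
body [ 0.3577 -0.2558  0.0508]
```

```bash
python3 -m pendant '[[[0.3,-2,0,1,0,0,0],[0.3,-3.6,0,1.7,0,0,0],[0.3,-3.6,0,1.7,0,0,0],[0.3,-3.6,0,1.7,0,0,0]]]'
```

```text
time_s: 14.53
eef_pos: [0.3223, -0.1814, 0.129]
eef_rot: [0.169, 0.789, -0.286, 0.517]
wrist_force: [-5.1, 3.7, 9.3]
opening: 0.505
grasp_force: 66.7
```

```bash
python3 -m pendant '[[[0.3,-1,0,0.4,0,0,0],[0.3,-2,0,0.8,0,0,0],[0.3,-2,0,0.8,0,0,0],[0.3,-2,0,0.8,0,0,0]]]'
```

```text
time_s: 14.87
eef_pos: [0.3225, -0.1814, 0.1274]
eef_rot: [0.17, 0.788, -0.286, 0.518]
wrist_force: [-6.9, 4.9, 14.5]
opening: 0.51
grasp_force: 67.0
```

In contact with the board. I ease off a little, then open.

```bash
python3 -m pendant '[[[0.3,2.7,0,-1.2,0,0,0],[0.3,2.7,0,-1.2,0,0,0],[0.55,2.7,0,-1.2,0,0,0],[0.6,2.7,0,-1.2,0,0,0],[0.65,2.7,0,-1.2,0,0,0]]]'; python3 -m pendant '[[[0.7,0,0,0,0,0,0],[0.8,0,0,0,0,0,0],[0.9,0,0,0,0,0,0],[0.9,0,0,0,0,0,0],[0.9,0,0,0,0,0,0]]]'; python3 - <<'E'
from h import *
o,p,M=state()
for c in("side","top"):cv2.imwrite(f"pics/{c}4.png",ctrl.camera(c)[:,:,::-1])
a=cv2.imread("pics/side4.png")[130:280,280:480];b=cv2.imread("pics/top4.png")[150:300,300:500]
cv2.imwrite("pics/c5.png",np.hstack([cv2.resize(a,(400,300)),cv2.resize(b,(400,300))]))
E
```

```text
time_s: 15.28
eef_pos: [0.3213, -0.1806, 0.1279]
eef_rot: [0.168, 0.791, -0.287, 0.514]
wrist_force: [0.2, -0.2, 0.4]
opening: 0.65
grasp_force: 0.0
time_s: 15.7
eef_pos: [0.3213, -0.1807, 0.1279]
eef_rot: [0.168, 0.791, -0.287, 0.514]
wrist_force: [-0.2, 0.1, 0.1]
opening: 0.902
grasp_force: 0.0
```

View pics/c5.png

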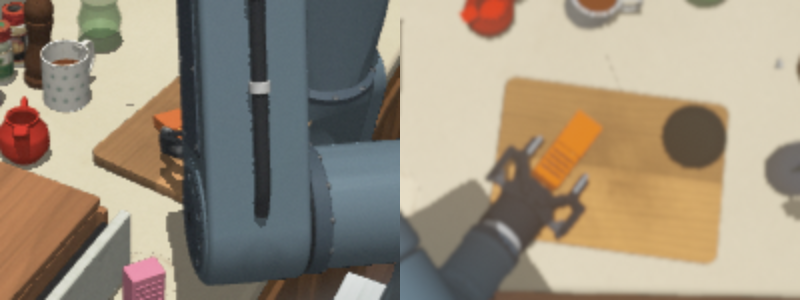

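The wedge lies flat on the board at about (385,225) in the top view, clear of the dish. I retract straight up and untilt.

```bash
python3 -m pendant '[[[0.9,14,0,-6,0,0,0],[0.9,36,-1,-16,0,0,0],[0.9,70,-2,-32,0,0,0],[0.9,104,-3,-47,0,0,0],[0.9,136,-4,-62,0,0,0]]]'; python3 -m pendant '[[[0.9,20,0,-9,0,0,0],[0.9,45,-1,-20,0,-0.1,0],[0.9,64,-2,-29,0,-0.2,0],[0.9,91,-3,-41,0,-0.3,0],[0.9,118,-4,-54,0,-0.4,0]]]';  python3 -m pendant '[[[0.5,0,0,0,0,-0.11,0],[0.5,0,0,0,0,-0.22,0],[0.5,0,0,0,0,-0.33,0],[0.5,0,0,0,0,-0.44,0],[0.5,0,0,0,0,-0.55,0]]]'; python3 -m pendant '[[[0,0,0,0,0,-0.1,0],[0,0,0,0,0,-0.195,0],[0,0,0,0,0,-0.195,0],[0,0,0,0,0,-0.195,0]]]'; python3 - <<'E'
from h import *
o,p,M=state();print(p,M.round(3),np.round(o["q"],2))
for n,uv in(("pink",(258,263)),("yellow",(212,264))):print(n,ray("top",uv,.118))
im=ctrl.camera("top")[:,:,::-1];cv2.imwrite("pics/top5.png",im);cv2.imwrite("pics/c6.png",cv2.resize(im[140:300,160:500],(800,376),interpolation=cv2.INTER_CUBIC))
E
```

```text
time_s: 16.22
eef_pos: [0.3223, -0.1805, 0.2554]
eef_rot: [0.164, 0.792, -0.287, 0.514]
wrist_force: [1.8, 1.8, 0.1]
opening: 0.902
grasp_force: 0.0
time_s: 16.63
eef_pos: [0.3322, -0.1743, 0.3043]
eef_rot: [0.115, 0.818, -0.271, 0.493]
wrist_force: [0.6, -0.3, 0.9]
opening: 0.901
grasp_force: 0.0
time_s: 17.05
eef_pos: [0.333, -0.1735, 0.3037]
eef_rot: [0.063, 0.887, -0.281, 0.361]
wrist_force: [1.2, 0.2, -0.8]
opening: 0.496
grasp_force: 0.0
time_s: 17.38
eef_pos: [0.3338, -0.1739, 0.3042]
eef_rot: [0.036, 0.917, -0.285, 0.276]
wrist_force: [-0.3, -0.1, 0.7]
opening: -0.002
grasp_force: 0.0
[ 0.33378178 -0.1738885   0.30417219] [[ 0.685 -0.543  0.487]
 [-0.503 -0.835 -0.223]
 [ 0.528 -0.092 -0.845]] [-0.9  -0.36  2.37  0.41  0.66  1.01]
pink [0.33055991 0.07104552 0.118     ]
yellow [0.32555843 0.19589227 0.118     ]
```

View pics/c6.png

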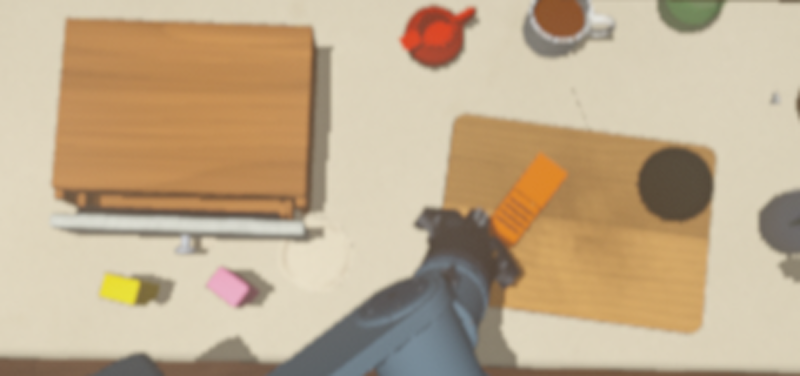

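```bash
python3 - <<'E'
from h import *
o,p,M=state();y=np.radians(-1);T=np.array([[np.cos(y),np.sin(y),0],[np.sin(y),-np.cos(y),0],[0,0,-1]])
print("rot",R.from_matrix(M.T@T).as_rotvec());print("up",M.T@[20,0,70.]);
print("then in T axes",T.T@(np.array([.372,.134,.37])-p-[.02,0,.07])*1000)
E
```

```text
rot [ 0.06859638 -0.56891856 -0.56997361]
up [ 50.60986609 -17.30982911 -49.386347  ]
then in T axes [  13.06148457 -307.94256924    3.87153867]
```

```bash
python3 -m pendant '[[[0,10,-3.5,-10,0.01,-0.08,-0.08],[0,20,-7,-20,0.02,-0.16,-0.16],[0,30,-10.5,-30,0.03,-0.24,-0.24],[0,40,-14,-40,0.04,-0.32,-0.32],[0,50.5,-17.5,-49.5,0.048,-0.4,-0.4]]]'; python3 - <<'E'
from h import *
o,p,M=state();y=np.radians(-1);T=np.array([[np.cos(y),np.sin(y),0],[np.sin(y),-np.cos(y),0],[0,0,-1]])
print(p,"rot",R.from_matrix(M.T@T).as_rotvec());print(M.T@(np.array([.372,-.05,.37])-p)*1000)
E
```

```text
time_s: 17.85
eef_pos: [0.3536, -0.1733, 0.3745]
eef_rot: [0.01, 0.992, -0.091, 0.083]
wrist_force: [0.5, -0.1, 0.2]
opening: -0.004
grasp_force: 0.0
[ 0.35361447 -0.17327533  0.37447104] rot [ 0.0184338  -0.16571518 -0.16595065]
[  -5.08518907 -124.57667574    3.10104559]
```

```bash
python3 -m pendant '[[[0,-1,-25,0,0.006,-0.055,-0.055],[0,-2,-50,1,0.012,-0.11,-0.11],[0,-3,-75,2,0.018,-0.166,-0.166],[0,-4,-100,3,0.018,-0.166,-0.166],[0,-5,-124,3,0.018,-0.166,-0.166]]]';python3 -m pendant '[[[0,0,-37,0,0,0,0],[0,0,-74,0,0,0,0],[0,0,-110,0,0,0,0],[0,0,-147,0,0,0,0],[0,0,-184,0,0,0,0]]]';python3 -m pendant '[[[0,0,0,0,0,0,0],[0,0,0,0,0,0,0]]]'; python3 - <<'E'
from h import *
o,p,M=state();print(p,M.round(3))
im=ctrl.camera("side")[:,:,::-1];cv2.imwrite("pics/side6.png",im);cv2.imwrite("pics/c7.png",cv2.resize(im[190:340,240:400],(640,600),interpolation=cv2.INTER_CUBIC))
E
```

```text
time_s: 18.27
eef_pos: [0.3725, -0.0494, 0.3688]
eef_rot: [-0.001, 1.0, -0.01, 0.001]
wrist_force: [0.3, 0.1, -0.1]
opening: 0.004
grasp_force: 0.0
time_s: 18.68
eef_pos: [0.3757, 0.135, 0.3689]
eef_rot: [-0.001, 1.0, -0.01, 0.001]
wrist_force: [0.7, -0.8, -0.1]
opening: 0.003
grasp_force: 0.0
time_s: 18.85
eef_pos: [0.3757, 0.135, 0.3687]
eef_rot: [-0.0, 1.0, -0.008, 0.0]
wrist_force: [0.1, -1.0, 1.0]
opening: 0.004
grasp_force: 0.0
[0.37571602 0.1349808  0.36872348] [[ 1.    -0.015  0.001]
 [-0.015 -1.     0.001]
 [ 0.001 -0.001 -1.   ]]
```

View pics/c7.png

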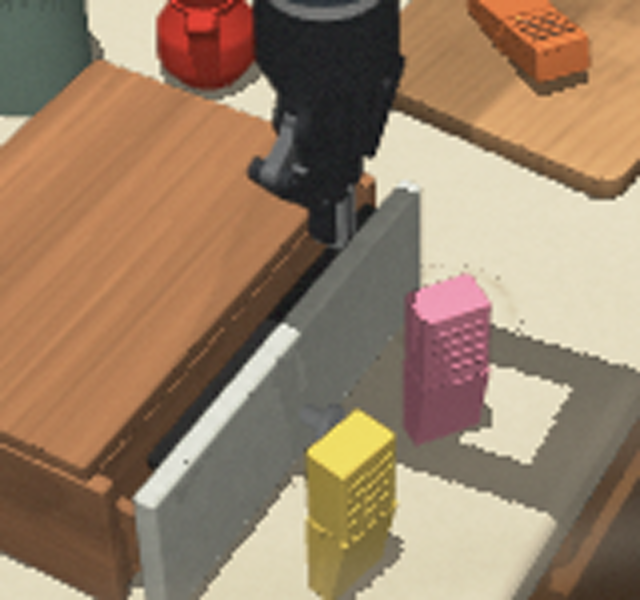

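The closed fingers are just in front of the drawer front, above the knob at (320,294), with the look-alikes clear of the path. Descending.

```bash
python3 -m pendant '[[[0,-8,0,25,0,0,0],[0,-8,0,50,0,0,0],[0,-8,0,75,0,0,0],[0,-8,0,100,0,0,0],[0,-8,0,113,0,0,0]]]';python3 -m pendant '[[[0,0,0,0,0,0,0],[0,4,0,0,0,0,0],[0,8,0,0,0,0,0],[0,8,0,0,0,0,0]]]'
```

```text
time_s: 19.32
eef_pos: [0.3676, 0.1313, 0.2537]
eef_rot: [0.0, 1.0, -0.012, -0.001]
wrist_force: [-0.2, -0.9, -0.5]
opening: 0.006
grasp_force: 0.0
time_s: 19.65
eef_pos: [0.3785, 0.1321, 0.2579]
eef_rot: [0.001, 1.0, -0.012, 0.002]
wrist_force: [0.5, 0.3, 0.1]
opening: -0.003
grasp_force: 0.0
```

```bash
python3 -m pendant '[[[0,2,0,0,0,0,0],[0,4,0,0,0,0,0],[0,6,0,0,0,0,0],[0,8,0,0,0,0,0],[0,8,0,0,0,0,0]]]'
```

```text
time_s: 20.07
eef_pos: [0.3851, 0.1325, 0.2566]
eef_rot: [0.001, 1.0, -0.011, 0.001]
wrist_force: [0.6, -0.5, -0.3]
opening: -0.001
grasp_force: 0.0
```

```bash
python3 -m pendant '[[[0,2,0,0,0,0,0],[0,4,0,0,0,0,0],[0,6,0,0,0,0,0],[0,8,0,0,0,0,0],[0,8,0,0,0,0,0]]]'; python3 -m pendant '[[[0,2,0,0,0,0,0],[0,4,0,0,0,0,0],[0,4,0,0,0,0,0]]]'; python3 -m pendant '[[[0,2,0,0,0,0,0],[0,4,0,0,0,0,0],[0,4,0,0,0,0,0]]]'
```

```text
time_s: 20.48
eef_pos: [0.3926, 0.1324, 0.2561]
eef_rot: [0.001, 1.0, -0.011, -0.0]
wrist_force: [-2.2, 1.9, 1.3]
opening: 0.004
grasp_force: 1.4
time_s: 20.73
eef_pos: [0.3968, 0.1322, 0.2561]
eef_rot: [0.001, 1.0, -0.011, 0.0]
wrist_force: [-3.0, 1.8, -0.6]
opening: -0.002
grasp_force: 1.4
time_s: 20.98
eef_pos: [0.4009, 0.1321, 0.2562]
eef_rot: [0.001, 1.0, -0.011, 0.0]
wrist_force: [-2.8, 1.4, -1.6]
opening: 0.0
grasp_force: 1.4
```

```bash
python3 -m pendant '[[[0,2,0,0,0,0,0],[0,4,0,0,0,0,0],[0,4,0,0,0,0,0]]]'; python3 -m pendant '[[[0,1,0,0,0,0,0],[0,2,0,0,0,0,0],[0,2,0,0,0,0,0]]]'
```

```text
time_s: 21.23
eef_pos: [0.4048, 0.132, 0.2562]
eef_rot: [0.001, 1.0, -0.011, -0.0]
wrist_force: [-4.8, 3.1, -1.9]
opening: 0.001
grasp_force: 2.0
time_s: 21.48
eef_pos: [0.4055, 0.1321, 0.2562]
eef_rot: [0.001, 1.0, -0.011, -0.002]
wrist_force: [-12.4, 1.6, 8.4]
opening: -0.0
grasp_force: 6.5
```

```bash
python3 -m pendant '[[[0,1,0,0,0,0,0],[0,1,0,0,0,0,0],[0,1,0,0,0,0,0]]]'
```

```text
time_s: 21.73
eef_pos: [0.4058, 0.1321, 0.256]
eef_rot: [0.001, 1.0, -0.011, -0.003]
wrist_force: [-15.8, 2.0, 11.0]
opening: -0.002
grasp_force: 8.3
```

The force rose sharply and motion stopped, so the drawer is on its end stop. I back away, lift and check.

```bash
python3 -m pendant '[[[0,-5,0,0,0,0,0],[0,-14,0,0,0,0,0],[0,-24,0,0,0,0,0],[0,-34,0,0,0,0,0],[0,-34,0,0,0,0,0]]]';python3 -m pendant '[[[0,0,0,-20,0,0,0],[0,0,0,-50,0,0,0],[0,0,0,-80,0,0,0],[0,0,0,-110,0,0,0],[0,0,0,-130,0,0,0]]]';python3 -m pendant '[[[0,0,37,0,0,0,0],[0,0,74,0,0,0,0],[0,0,110,0,0,0,0],[0,0,147,0,0,0,0],[0,0,184,0,0,0,0]]]'; python3 -m pendant '[[[0,0,0,0,0,0,0],[0,0,0,0,0,0,0]]]'; python3 - <<'E'
from h import *
for c in("side","top"):cv2.imwrite(f"pics/{c}7.png",ctrl.camera(c)[:,:,::-1])
a=cv2.imread("pics/side7.png")[150:350,200:466];b=cv2.imread("pics/top7.png")[140:300,160:500]
cv2.imwrite("pics/c8.png",np.vstack([cv2.resize(a,(399,300)),cv2.resize(b,(399,188))]) if 0 else np.vstack([cv2.resize(a,(399,300)),cv2.resize(b,(399,188))]))
E
```

```text
time_s: 22.15
eef_pos: [0.3718, 0.1328, 0.2561]
eef_rot: [0.001, 1.0, -0.011, -0.0]
wrist_force: [-0.2, 0.2, -0.7]
opening: 0.002
grasp_force: 0.0
time_s: 22.57
eef_pos: [0.374, 0.1329, 0.3896]
eef_rot: [0.001, 1.0, -0.011, 0.003]
wrist_force: [1.0, 0.3, -0.4]
opening: 0.0
grasp_force: 0.0
time_s: 22.98
eef_pos: [0.3691, -0.0525, 0.3873]
eef_rot: [0.001, 1.0, -0.011, 0.001]
wrist_force: [2.1, -0.4, -0.3]
opening: -0.002
grasp_force: 0.0
time_s: 23.15
eef_pos: [0.3695, -0.0529, 0.387]
eef_rot: [0.001, 1.0, -0.014, 0.001]
wrist_force: [0.5, 0.7, -0.8]
opening: 0.002
grasp_force: 0.0
```

View pics/c8.png

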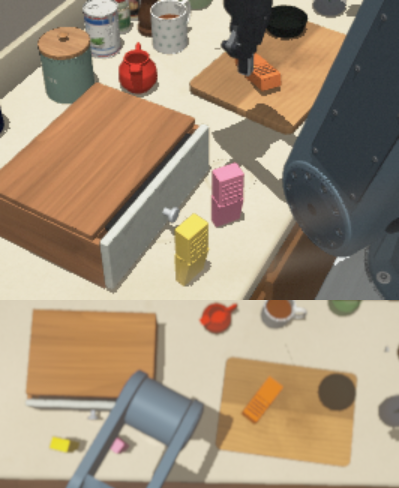

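Both views show the drawer front flush with the box side and the wedge on the board. A numeric check of the drawer travel and box shift comes next.

```bash
python3 - <<'E'
from h import *
def sub(c,a,b,win):
    A,B=[cv2.cvtColor(cv2.imread(f"pics/{c}{i}.png"),cv2.COLOR_BGR2GRAY) for i in(a,b)]
    x0,y0,x1,y1=win;s=8;t=cv2.resize(A[y0:y1,x0:x1],None,fx=s,fy=s,interpolation=cv2.INTER_CUBIC)
    m=12;S=cv2.resize(B[y0-m:y1+m,x0-m:x1+m],None,fx=s,fy=s,interpolation=cv2.INTER_CUBIC)
    r=cv2.matchTemplate(S,t,cv2.TM_CCOEFF_NORMED);_,v,_,l=cv2.minMaxLoc(r);return l[0]/s-m,l[1]/s-m,round(v,2)
print("box back-left corner top",sub("top",0,7,(172,142,195,165)),"back right",sub("top",0,7,(280,142,302,165)))
print("knob top",sub("top",0,7,(233,236,246,247)),"18mm=",proj("top",(.4185,.135,.05))-proj("top",(.4005,.135,.05)))
print("side: box corner",sub("side",0,7,(195,262,225,290)))
print("side: knob/front corner",sub("side",0,7,(312,283,326,298)),sub("side",0,7,(268,305,286,345)),"18mm=",proj("side",(.4185,.28,.1))-proj("side",(.4005,.28,.1)))
E
```

```text
box back-left corner top (-0.25, 0.875, 1.0) back right (-0.25, 1.5, 0.99)
knob top (-0.625, -5.25, 0.96) 18mm= [ 0.31300344 -6.20992104]
side: box corner (0.625, 0.625, 0.98)
side: knob/front corner (-5.625, -1.875, 0.97) (-6.25, -2.0, 0.79) 18mm= [-6.88735021 -3.16164982]
```

The box has shifted about 3 mm, so the knob's travel relative to the box is about 18 mm. The drawer is fully shut and the robot is clear of everything.

```bash
python3 -c "
from bench import ctrl
print(ctrl.hand_in())"
```

```text
the job is handed in; nothing more can be done
None
```

I rocked the wedge loose and laid it on the chopping board, then pushed the drawer fully shut and handed the job in at about 23 s; the box shifted about 3 mm along the way, and one early pull briefly reached 13 N, over the 9 N tipping figure.

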